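# Snap a parts case lid shut round its rim

## Robot

A 6-joint arm with a two-finger parallel gripper is mounted at the origin on a cart in front of the work surface, level with it; the furniture and walls round the work are solid. World frame = base frame: x ahead of the robot, y to its left, z up, the work surface at z = 0. Lengths are in m, angles in rad, forces in N, time in s.
With the tool pointing down it reaches from about 0.325 to 1 m from the base axis. Payload 5.1 kg.
Tool frame: the origin (TCP) lies on the mounting face of the last link; the fingertips stand 173 mm ahead of it and the grasp point (between the pads) lies 155 mm ahead of it; z points along the fingers, y is the line along which they close (so a half turn about z gives the same grasp; the last joint's range is limited). The gripper opens to 85 mm and grips with 20 to 120 N. Pads are 22 mm wide; open, the fingers measure 114 mm over their backs; the gripper's body (76 mm by 85 mm) begins 54 mm behind the grasp point. The pads swing forward as they close: fully open they stand 13 mm farther back than shut.
Start: joints at [1.217, 0.124, 1.65, -0, 1.367, -0.083], TCP at [0.174, 0.626, 0.405] pointing down, gripper open.
Joint ranges: [-2.61, 2.61], [-1.02, 2.33], [0.03, 2.71], [-1.35, 4.49], [0.32, 2.68], [-2.91, 2.91]. Speed limits (rad/s): [2.57, 2.57, 3.14, 3.14, 3.14, 3.14].

## Interface

Orientations are given as a rotation vector (axis times angle).
In Python, from cell import env gives the robot as it stands. The module is installed in compiled form; this text tells all that it offers.
- The arm moves only by the tool move_arm, never from a script. Its argument "targets" is a list of rows, each a list of 4 numbers: the shift along the tool's x, y, z in cm, then the turn about the tool's z in degrees. In form: [[x, y, z, spin], ...]. A call has 1 to 10 rows; each row shifts and turns the commanded pose from where the row before left it, along the tool's axes as they then stand; what a row does not reach is not made up. A row lasts 1/12 s, in which the tool goes at most 41.7 mm and 7.16 degrees, less where a joint would pass 70% of its speed; a pose out of reach is approached as far as the arm can. A call with a gripper value outside its range is refused whole. "claw" is the gripper's target within -1 to 1 (fully open at 1, half-way at 0, shut at -1), set as the call begins (left out, the last holds). The fingers move at their own pace and stop on an object; the grip force is fixed at half the most. Time passes only in rows, so rows that do not move let the fingers close. It gives the time, the measured TCP pose, the force, the opening and the grip force at its end, in the units of the state.
- env.get_state(): the state, without advancing time (a new reading comes with each control period).
- env.capture(name): name is "scene" or "top"; returns the picture (420x560x3 uint8, red, green, blue); there is no depth.
- env.camera_info(name): a dict with "mtx" (3x3 intrinsics, pixels), "dist_coeffs" ([k1, k2, p1, p2, k3] as OpenCV has them; the pictures are not rectified), "view" (4x4, takes a point from world to camera coordinates). Camera axes: x right, y down, z forward; pixel columns grow to the right and rows downward; lengths in m; the calibration is good to about 2 mm. A picture is of the moment at which its call begins. camera_info takes no time and is no camera call.
- env.close_job(): hands the job in; it is judged then, once.
The state is a dict: "time": time; "q": joint angles; "joint_velocities": joint speeds; "joint_efforts": joint torques, N m; "tool_pos": TCP position; "eef_rot": TCP orientation; "contact_force": force on the tool from outside, world axes, zero at the start; "moment": the same for the moment, N m; "grip_width": opening from 0.0 (shut) to 1.0 (fully open); "grasp_force": force on a finger pad.
Only numpy, scipy, OpenCV 4.12 (cv2) and the standard library are available. Lean on these libraries where they do the work, as an engineer would, in place of code of your own. Each camera call takes 0.05 s, during which the arm holds its last target. There are 200 camera calls.

## Task

The lid of the grey parts case is on but not snapped shut: the four orange flaps round its rim stand proud. With the fingertips, press the flaps down all round the rim until every one has clicked flat. Leave the case standing where it is, neither lifted nor shoved along, and leave the other things round it alone.

Things in the scene. Friction and masses are not known exactly. Their poses are not given: they have to be found in the camera images.
- case: Loose case, 120 (x) x 160 (y) mm, about 1 kg: grey tub, fixed white lid panel and corners (tops 44 mm above the bench, z = 0), four orange flaps, one amid each side. Origin: centre of underside; x, y along its sides, z up; yaw up to 0.6 rad. A shut flap is level, top 48 mm up, spanning 36-62 mm from the case centre on the long sides (-x, +x), 56-82 mm on the short sides (-y, +y).
- flap_front (a joint): Orange flap on the case's -x (long side, nearest the robot), 90 mm along the rim, 26 deep, 4 thick, hinged at its inner edge. Rad: 0 = proud, outer edge 6 mm up; 0.22 = down, clicked shut. All start proud. Rests only at either end: about 9 N at its press point (more if fast) takes it over the snap at half travel, then it goes down and stays by itself.
- flap_front_press (a point): Point to press on flap_front: top face, middle of its length, 20 mm out from its hinge (56 mm from the case centre). Moves with the flap: about 52 mm above the bench when proud, 48 mm when shut. Built with the flap proud and level with the case axes then: x outward across the rim, y along the rim, z up; pressing shut turns it 0.22 rad outward-down.
- flap_back (a joint): Orange flap on the case's +x (long side, farthest from the robot), 90 mm along the rim, 26 deep, 4 thick, hinged at its inner edge. Rad: 0 = proud, outer edge 6 mm up; 0.22 = down, clicked shut. All start proud. Rests only at either end: about 9 N at its press point (more if fast) takes it over the snap at half travel, then it goes down and stays by itself.
- flap_back_press (a point): Point to press on flap_back: top face, middle of its length, 20 mm out from its hinge (56 mm from the case centre). Moves with the flap: about 52 mm above the bench when proud, 48 mm when shut. Built with the flap proud and level with the case axes then: x outward across the rim, y along the rim, z up; pressing shut turns it 0.22 rad outward-down.
- flap_left (a joint): Orange flap on the case's +y (short side, robot's left), 60 mm along the rim, 26 deep, 4 thick, hinged at its inner edge. Rad: 0 = proud, outer edge 6 mm up; 0.22 = down, clicked shut. All start proud. Rests only at either end: about 9 N at its press point (more if fast) takes it over the snap at half travel, then it goes down and stays by itself.
- flap_left_press (a point): Point to press on flap_left: top face, middle of its length, 20 mm out from its hinge (76 mm from the case centre). Moves with the flap: about 52 mm above the bench when proud, 48 mm when shut. Built with the flap proud and level with the case axes then: x outward across the rim, y along the rim, z up; pressing shut turns it 0.22 rad outward-down.
- flap_right (a joint): Orange flap on the case's -y (short side, robot's right), 60 mm along the rim, 26 deep, 4 thick, hinged at its inner edge. Rad: 0 = proud, outer edge 6 mm up; 0.22 = down, clicked shut. All start proud. Rests only at either end: about 9 N at its press point (more if fast) takes it over the snap at half travel, then it goes down and stays by itself.
- flap_right_press (a point): Point to press on flap_right: top face, middle of its length, 20 mm out from its hinge (76 mm from the case centre). Moves with the flap: about 52 mm above the bench when proud, 48 mm when shut. Built with the flap proud and level with the case axes then: x outward across the rim, y along the rim, z up; pressing shut turns it 0.22 rad outward-down.
- tape_measure: Yellow tape measure, 39x69x64 mm (64 tall), loose, left of the case. Bystander. Origin: centre of the underside.
- glue_tube: Red and white glue tube, 146 mm long, 43 wide, 29 tall, lying loose left of the tape measure. Bystander. Origin: centre of the underside; its length is along its y.
- tape_electrical: Roll of black electrical tape, 62 mm across, 19 tall, lying flat and loose between the case and the robot. Bystander. Origin: centre of the underside.

How it is judged:
By the outcome, as a careful person would: the job done as asked, in the order asked, and still so for the second after the job is handed in, with the robot touching nothing.
It also fails if it takes over 51 s, if anything falls off the work surface, if the arm or the gripper's body presses on something with over 40 N, if the wrist force passes 120 N, or if a joint passes its speed limit or range.

## Working session

There is one attempt and no reset: what is moved stays moved. The work goes in short steps, Python scripts to look and compute and a tool call to move; the robot and the scene stay as the last step left them, time stands still between calls to the robot, and variables do not carry over. Pictures are saved under pics/ and viewed, at most 10 in all, crops included, and the job is handed in when it is done.

Besides the shell and the picture viewer there is one more tool, called after "Request:" as name([rows], argument=value, ...), one row to a line, values as JSON. move_arm: Moves the arm, as the interface text tells. Its arguments: {"type":"object","properties":{"targets":{"type":"array","items":{"type":"array","items":{"type":"number"}}},"claw":{"type":"number"}},"required":["targets"]}

```bash
mkdir -p pics
python3 - <<'E'
from cell import env
import cv2
for n in("scene","top"):
    cv2.imwrite(f"pics/{n}0.png",env.capture(n)[:,:,::-1]); i=env.camera_info(n); print(n,i)
print(env.get_state())
E
```

```text
scene {'mtx': array([[507.94451648,   0.        , 280.89105696],
       [  0.        , 507.94451648, 208.13869283],
       [  0.        ,   0.        ,   1.        ]]), 'dist_coeffs': array([-0.12226299,  0.        ,  0.        ,  0.        ,  0.        ]), 'view': array([[ 0.84420175, -0.53597957, -0.00702154, -0.24272157],
       [-0.24130862, -0.36831432, -0.89783891,  0.30110694],
       [ 0.47863718,  0.75965154, -0.44026809,  0.39281666],
       [ 0.        ,  0.        ,  0.        ,  1.        ]])}
top {'mtx': array([[380.35255677,   0.        , 282.33235232],
       [  0.        , 380.35255677, 208.83885562],
       [  0.        ,   0.        ,   1.        ]]), 'dist_coeffs': array([-0.08016483,  0.        ,  0.        ,  0.        ,  0.        ]), 'view': array([[ 3.19366173e-03, -9.99526856e-01, -3.05919129e-02,
         3.50151493e-01],
       [-9.91953475e-01,  7.05335665e-04, -1.26600968e-01,
         5.05970096e-01],
       [ 1.26562645e-01,  3.07500750e-02, -9.91481886e-01,
         8.36131972e-01],
       [ 0.00000000e+00,  0.00000000e+00,  0.00000000e+00,
         1.00000000e+00]])}
{'time': 0.1, 'q': array([ 1.21735846e+00,  1.24428515e-01,  1.65153064e+00, -3.27864633e-06,
        1.36750011e+00, -8.26176263e-02]), 'joint_velocities': array([-0.00079889, -0.00413112, -0.00294602, -0.00140495,  0.00180232,
       -0.00060607]), 'joint_efforts': array([ 4.75409488e-04, -4.24935758e+01, -3.66652036e+01, -3.87744024e-06,
        3.96658419e-03,  9.99952505e-06]), 'tool_pos': array([0.17385015, 0.62608514, 0.40358702]), 'eef_rot': array([-4.24049306e-01, -3.11243657e+00,  2.86337313e-03]), 'contact_force': array([-0.68466944,  0.35632176, -0.08026301]), 'moment': array([-0.00378765, -0.01796003, -0.01489906]), 'grasp_force': 0.0, 'grip_width': 0.9978201737348764}
```

View pics/top0.png

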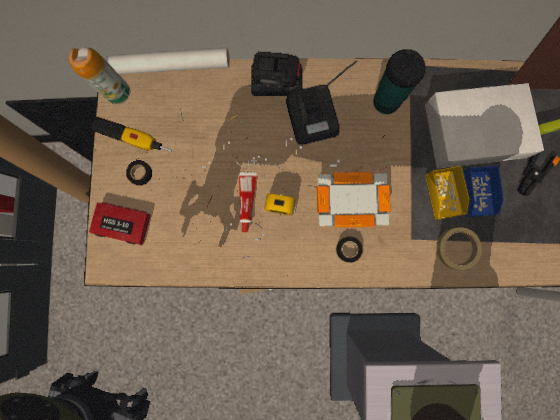

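View pics/scene0.png

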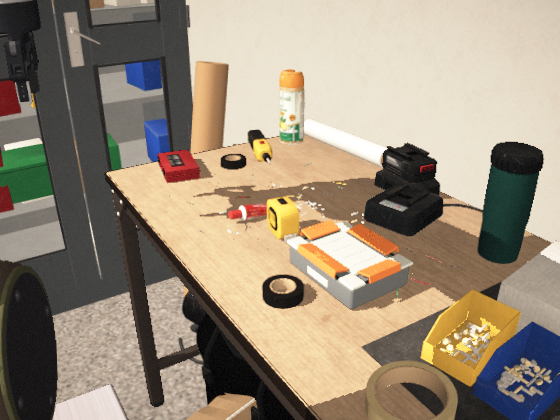

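The top view shows the case centred near (354,200), with its flaps at about (354,220), (354,178), (324,200) and (383,200). The tape measure is at (280,203) and the black roll at (349,249). The scene view shows all four flaps proud.

```bash
cat > h.py <<'E'
from cell import env
import cv2, numpy as np
from scipy.spatial.transform import Rotation as R
def cast(n,uv,z):
    i=env.camera_info(n); V=i["view"]
    p=cv2.undistortPoints(np.array(uv,float).reshape(-1,1,2),i["mtx"],i["dist_coeffs"])[:,0]
    d=np.c_[p,np.ones(len(p))]@V[:3,:3]; c=-V[:3,:3].T@V[:3,3]
    return c+d*((z-c[2])/d[:,2])[:,None]
def flaps(n,img,box):
    x0,y0,x1,y1=box
    h=cv2.cvtColor(img,cv2.COLOR_RGB2HSV); m=cv2.inRange(h,(5,150,90),(18,255,255))
    k=np.zeros_like(m); k[y0:y1,x0:x1]=255; m&=k
    cs=[c for c in cv2.findContours(m,cv2.RETR_EXTERNAL,cv2.CHAIN_APPROX_NONE)[0] if cv2.contourArea(c)>100]
    out=[]
    for c in cs:
        w=cast(n,c.reshape(-1,2),.049)
        r=cv2.minAreaRect((w[:,:2]*1000).astype(np.float32)); out.append(r)
    return out
E
python3 - <<'E'
from h import *
for n,b in(("top",(305,160,405,240)),("scene",(275,205,420,305))):
    img=cv2.imread(f"pics/{n}0.png")[:,:,::-1].copy()
    for r in flaps(n,img,b): print(n,np.round(r[0],1),np.round(r[1],1),round(r[2],1))
print(cast("top",[(280,203)],.06),cast("top",[(349,249)],.019))
print(R.from_rotvec(env.get_state()["eef_rot"]).as_matrix().round(3))
E
```

```text
top [477.8 187.8] [27.6 88.9] 1.5
top [526.6 258.4] [27.2 59.7] 89.9
top [528.8 120.3] [60.  26.9] 0.9
top [576.2 190.1] [89.4 25.7] 90.0
scene [528.2 115.1] [70.2 30.9] 0.5
scene [480.6 185.2] [99.6 28.4] 83.4
scene [578.  189.5] [ 35.7 102.1] 0.6
scene [527.9 260. ] [65.  37.6] 1.1
[[0.51586832 0.35536155 0.06      ]] [[0.41425046 0.19696061 0.019     ]]
[[-0.964  0.268 -0.001]
 [ 0.268  0.964 -0.002]
 [ 0.    -0.002 -1.   ]]
```

Both views agree: case centre ≈ (527, 189) mm, yaw ≈ 0.02 rad, and the flap sizes match. I'll shut the claw, align it and travel to above the front flap.

Request:
move_arm([
  [0,0,0,-5.6],
  [0,0,0,-5.6],
  [0,0,0,-5.5],
  [-2.1,-3.2,0,0],
  [-2.1,-3.2,0,0],
  [-2.1,-3.2,0,0],
  [-2.1,-3.2,0,0],
  [-2.1,-3.2,0,0],
  [-2.1,-3.2,0,0],
  [-2.1,-3.2,0,0],
], claw=-1)

```text
time: 0.93
tool_pos: [0.326, 0.4036, 0.4042]
eef_rot: [0.033, -3.141, 0.001]
contact_force: [0.8, -0.1, 0.1]
grip_width: -0.002
grasp_force: 0.0
```

Request:
move_arm([
  [-2.1,-3.2,0,0],
  [-2.1,-3.2,0,0],
  [-2.1,-3.2,0,0],
  [-2.1,-3.2,0,0],
  [-2.1,-3.2,0,0],
  [-2.1,-3.2,0,0],
  [0,0,3,0],
  [0,0,3,0],
  [0,0,3,0],
  [0,0,0,0],
])

```text
time: 1.77
tool_pos: [0.4531, 0.2147, 0.3075]
eef_rot: [0.031, -3.129, 0.007]
contact_force: [-1.1, -0.3, -0.5]
grip_width: -0.001
grasp_force: 0.0
```

Request:
move_arm([
  [-0.9,-1.3,0,0],
  [-0.9,-1.3,1.5,0],
  [0,0,1.5,0],
  [0,0,1.0,0],
  [0,0,0,0],
  [0,0,0,0],
])

```text
time: 2.27
tool_pos: [0.4738, 0.1907, 0.2749]
eef_rot: [0.033, -3.141, 0.0]
contact_force: [0.1, -0.0, 0.5]
grip_width: -0.002
grasp_force: 0.0
```

Run:
```python
from h import *
im=env.capture("scene"); cv2.imwrite("pics/s1.png",cv2.resize(im[190:330,230:440,::-1],None,fx=3,fy=3))
s=env.get_state(); print(s["tool_pos"],s["eef_rot"],s["contact_force"])
```

```text
[0.47406055 0.19082972 0.27559726] [-3.34991111e-02  3.14070288e+00  4.29945414e-04] [0.71240111 0.06963046 0.30441338]
```

View pics/s1.png

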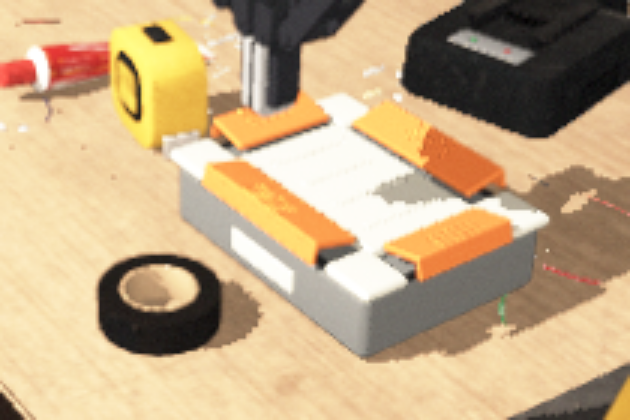

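The picture shows the shut fingertips at full-image pixel ≈ (321,227), in mid-air. I'll check that against the expected tip position.

Run:
```python
from h import *
i=env.camera_info("scene"); V=i["view"]
P=np.array([[.474,.191,z] for z in(.09,.1025,.115)])
print(cv2.projectPoints(P,cv2.Rodrigues(V[:3,:3])[0],V[:3,3],i["mtx"],i["dist_coeffs"])[0][:,0])
```

```text
[[318.97675958 233.0316947 ]
 [319.21171688 225.31099733]
 [319.44812561 217.46845643]]
```

The tip sits where expected, with a reach of about 173 mm. I'll centre over the front press point and descend.

Request:
move_arm([
  [0.3,-0.3,1.5,0],
  [0,0,1.5,0],
  [0,0,1.0,0],
  [0,0,0.3,0],
  [0,0,0.3,0],
  [0,0,0.2,0],
  [0,0,0.2,0],
  [0,0,0.1,0],
  [0,0,0,0],
])

```text
time: 3.07
tool_pos: [0.4713, 0.1875, 0.2243]
eef_rot: [-0.033, 3.14, 0.001]
contact_force: [-0.2, -0.4, 1.5]
grip_width: -0.002
grasp_force: 0.0
```

Request:
move_arm([
  [0,0,0.1,0],
  [0,0,0.1,0],
  [0,0,0,0],
])

```text
time: 3.32
tool_pos: [0.4714, 0.1874, 0.2222]
eef_rot: [-0.032, 3.14, 0.0]
contact_force: [-0.0, -1.2, 1.5]
grip_width: 0.004
grasp_force: 1.6
```

Request:
move_arm([
  [0,0,0.1,0],
  [0,0,0.1,0],
  [0,0,0,0],
])

```text
time: 3.57
tool_pos: [0.4718, 0.1874, 0.2215]
eef_rot: [-0.033, 3.14, -0.0]
contact_force: [-4.2, -2.1, 9.8]
grip_width: 0.0
grasp_force: 5.7
```

Request:
move_arm([
  [0,0,0.1,0],
  [0,0,0,0],
])

```text
time: 3.73
tool_pos: [0.4719, 0.1875, 0.2213]
eef_rot: [-0.033, 3.141, -0.0]
contact_force: [-5.8, -2.2, 15.5]
grip_width: 0.004
grasp_force: 8.4
```

Request:
move_arm([
  [0,0,0.1,0],
  [0,0,0,0],
])

```text
time: 3.9
tool_pos: [0.472, 0.1876, 0.2212]
eef_rot: [-0.033, 3.141, -0.001]
contact_force: [-9.2, -3.8, 21.3]
grip_width: -0.001
grasp_force: 11.4
```

It is stiff at a tip height of about 48 mm, so the flap is likely shut. I'll lift and look.

Request:
move_arm([
  [0,0,-0.4,0],
  [0,0,-2,0],
  [0,0,-2,0],
  [-2.0,0,-1,0],
  [-3.5,0,0,0],
  [-3.5,0,0,0],
  [-2.1,0,0,0],
  [0,0,0,0],
])

```text
time: 4.57
tool_pos: [0.5852, 0.1894, 0.272]
eef_rot: [-0.03, 3.139, 0.0]
contact_force: [-0.8, 0.4, 0.7]
grip_width: 0.0
grasp_force: 0.0
```

Run:
```python
from h import *
im=env.capture("scene"); cv2.imwrite("pics/s2.png",cv2.resize(im[190:330,230:440,::-1],None,fx=3,fy=3))
s=env.get_state(); print(s["tool_pos"],s["eef_rot"],s["contact_force"])
for r in flaps("top",env.capture("top"),(305,160,405,240)): print(np.round(r[0],1),np.round(r[1],1),round(r[2],1))
```

```text
[0.58338484 0.18941836 0.27130319] [ 3.10350088e-02 -3.14124793e+00  8.34892768e-05] [-0.35808356 -0.18690489 -0.40955689]
[478.6 188.8] [90.6 27.1] 90.0
[526.6 258.4] [27.2 59.7] 89.9
[576.2 203. ] [63.9 25.6] 89.9
```

View pics/s2.png

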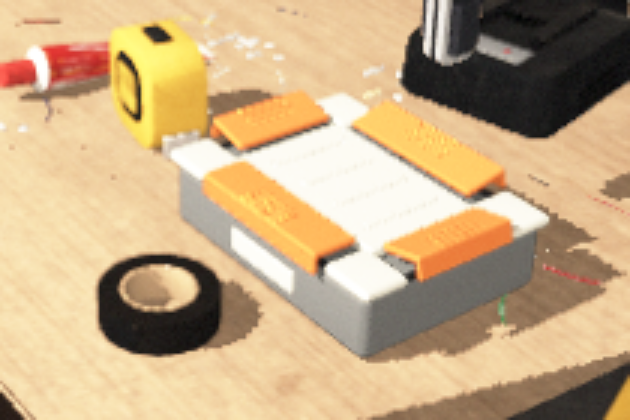

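The front flap in the crop (≈(280,215)) looks nearly unchanged, so I'll compare it numerically with the first picture.

Run:
```python
from h import *
a=cv2.imread("pics/scene0.png")[:,:,::-1].copy(); b=env.capture("scene")
for im in(a,b):
    for r in flaps("scene",im,(275,205,420,305)): print(np.round(r[0],1),np.round(r[1],1),round(r[2],1))
    print()
out=np.hstack([cv2.resize(x[235:295,290:360,::-1],None,fx=5.5,fy=5.5,interpolation=cv2.INTER_CUBIC) for x in(a,b)])
cv2.imwrite("pics/cmp.png",out)
```

```text
[528.2 115.1] [70.2 30.9] 0.5
[480.6 185.2] [99.6 28.4] 83.4
[578.  189.5] [ 35.7 102.1] 0.6
[527.9 260. ] [65.  37.6] 1.1

[527.2 115.1] [68.3 30.9] 0.5
[473.8 180.9] [98.3 33.4] 88.9
[527.9 260. ] [65.  37.6] 1.1
```

View pics/cmp.png

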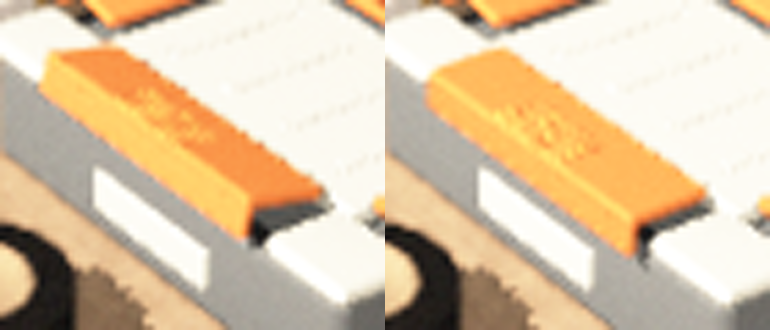

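The comparison shows the front flap's outer edge dropped and the gap narrowed, so it is shut, and the case hasn't moved. Next is the back flap, with the same descent.

Request:
move_arm([
  [0,0.1,2,0],
  [0,0,2,0],
  [0,0,0.4,0],
  [0,0,0.2,0],
  [0,0,0.1,0],
  [0,0,0.1,0],
  [0,0,0.1,0],
  [0,0,0.1,0],
  [0,0,0.1,0],
  [0,0,0,0],
])

```text
time: 5.55
tool_pos: [0.5825, 0.1908, 0.222]
eef_rot: [-0.032, 3.14, 0.001]
contact_force: [-2.2, -0.1, 4.6]
grip_width: 0.005
grasp_force: 2.4
```

Request:
move_arm([
  [0,0,0.1,0],
  [0,0,0.1,0],
  [0,0,0,0],
])

```text
time: 5.8
tool_pos: [0.5827, 0.1908, 0.2215]
eef_rot: [-0.033, 3.14, 0.0]
contact_force: [-4.7, -0.7, 11.7]
grip_width: 0.004
grasp_force: 5.8
```

Request:
move_arm([
  [0,0,0.1,0],
  [0,0,0.1,0],
  [0,0,0,0],
])

```text
time: 6.05
tool_pos: [0.5829, 0.1909, 0.2212]
eef_rot: [-0.033, 3.141, 0.0]
contact_force: [-10.2, -2.4, 21.1]
grip_width: -0.001
grasp_force: 10.4
```

Request:
move_arm([
  [0,0,-0.4,0],
  [0,0,-2,0],
  [0,0,-2,0],
  [0,0,-1,0],
  [2.0,2.5,0,0],
  [2.0,2.5,0,0],
  [1.7,2.5,0,0],
  [0,0,0,0],
  [0,0,0,0],
])

```text
time: 6.8
tool_pos: [0.5226, 0.2654, 0.2706]
eef_rot: [-0.037, 3.141, -0.0]
contact_force: [0.0, 0.8, 0.7]
grip_width: -0.0
grasp_force: 0.0
```

Request:
move_arm([
  [-0.3,0,2,0],
  [0,0,2,0],
  [0,0,0.4,0],
  [0,0,0.2,0],
  [0,0,0.1,0],
  [0,0,0.1,0],
  [0,0,0.1,0],
  [0,0,0.1,0],
  [0,0,0.1,0],
  [0,0,0,0],
])

```text
time: 7.63
tool_pos: [0.5271, 0.2646, 0.2218]
eef_rot: [-0.033, 3.14, 0.0]
contact_force: [-2.3, -1.5, 7.7]
grip_width: -0.0
grasp_force: 3.7
```

Request:
move_arm([
  [0,0,0.1,0],
  [0,0,0.1,0],
  [0,0,0,0],
])

```text
time: 7.88
tool_pos: [0.5274, 0.2647, 0.2213]
eef_rot: [-0.033, 3.14, -0.0]
contact_force: [-5.8, -4.1, 14.4]
grip_width: 0.001
grasp_force: 7.7
```

Request:
move_arm([
  [0,0,0.1,0],
  [0,0,0,0],
])

```text
time: 8.05
tool_pos: [0.5274, 0.2648, 0.2213]
eef_rot: [-0.033, 3.14, -0.001]
contact_force: [-9.2, -5.1, 21.1]
grip_width: -0.001
grasp_force: 10.2
```

Request:
move_arm([
  [0,0,-0.4,0],
  [0,0,-2,0],
  [0,0,-2,0],
  [0,0,-1,0],
  [0.1,-3.8,0,0],
  [0,-3.8,0,0],
  [0,-3.8,0,0],
  [0,-3.8,0,0],
  [0,0,0,0],
  [0,0,0,0],
])

```text
time: 8.88
tool_pos: [0.5286, 0.1109, 0.2708]
eef_rot: [-0.027, 3.141, 0.001]
contact_force: [0.4, 0.3, 0.8]
grip_width: -0.001
grasp_force: 0.0
```

Request:
move_arm([
  [0,0.1,2,0],
  [0,0,2,0],
  [0,0,0.4,0],
  [0,0,0.2,0],
  [0,0,0.1,0],
  [0,0,0.1,0],
  [0,0,0.1,0],
  [0,0,0.1,0],
  [0,0,0.1,0],
  [0,0,0,0],
])

```text
time: 9.72
tool_pos: [0.5292, 0.1139, 0.2217]
eef_rot: [-0.032, 3.14, 0.001]
contact_force: [-3.2, 1.0, 8.2]
grip_width: -0.001
grasp_force: 4.0
```

Request:
move_arm([
  [0,0,0.1,0],
  [0,0,0.1,0],
  [0,0,0,0],
])

```text
time: 9.97
tool_pos: [0.5295, 0.1139, 0.2213]
eef_rot: [-0.032, 3.141, 0.001]
contact_force: [-7.5, 0.3, 17.1]
grip_width: -0.001
grasp_force: 8.6
```

Request:
move_arm([
  [0,0,0.1,0],
  [0,0,0,0],
])

```text
time: 10.13
tool_pos: [0.5296, 0.114, 0.2212]
eef_rot: [-0.033, 3.141, 0.001]
contact_force: [-12.5, 0.5, 22.6]
grip_width: -0.001
grasp_force: 11.4
```

Now I'll lift well clear and inspect all four.

Request:
move_arm([
  [0,0,-0.4,0],
  [0,0,-3,0],
  [0,0,-4,0],
  [0,0,-4,0],
  [0,0,-4,0],
  [0,0,-4,0],
  [0,0,-3,0],
  [0,0,0,0],
  [0,0,0,0],
  [0,0,0,0],
])

```text
time: 10.97
tool_pos: [0.5283, 0.1135, 0.44]
eef_rot: [0.032, -3.141, 0.0]
contact_force: [0.1, 0.5, -1.2]
grip_width: -0.004
grasp_force: 0.0
```

Run:
```python
from h import *
a=cv2.imread("pics/scene0.png")[:,:,::-1].copy(); b=env.capture("scene")
for r in flaps("top",env.capture("top"),(305,160,405,240)): print(np.round(r[0],1),np.round(r[1],1),round(r[2],1))
cv2.imwrite("pics/cmp2.png",np.hstack([cv2.resize(x[205:310,280:415,::-1],(395,307),interpolation=cv2.INTER_CUBIC) for x in(a,b)]))
print(env.get_state()["tool_pos"])
```

```text
[477.5 188.8] [90.5 24.9] 90.0
[526.7 259.3] [25.  59.9] 89.5
[528.8 120.8] [25.1 60.4] 88.3
[576.2 190.1] [89.6 25.7] 90.0
[0.52818736 0.11345762 0.43834711]
```

View pics/cmp2.png

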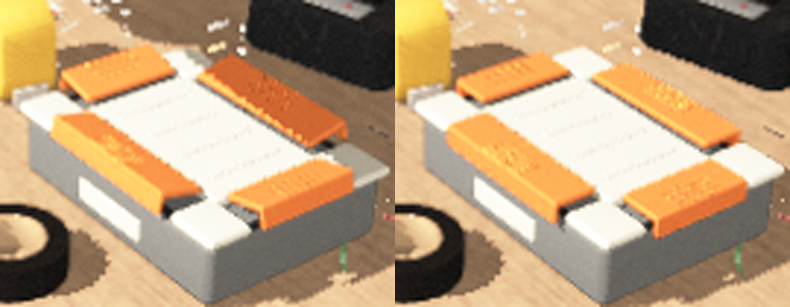

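The right panel shows all four flaps level, with the outer edges lower than before and the inner gaps closed. The case outline and the bystanders haven't moved.

```bash
python3 -c "
from cell import env
print(env.close_job())"
```

```text
the job is handed in; nothing more can be done
None
```

I pressed all four flaps down flat, and the last pictures show them level with the case and the things round it where they were; the job was handed in at about 11 s with the arm clear, but no verdict came back.

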